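# Pop the lid of the centrifuge rotor

## Robot

A 6-joint arm with a two-finger parallel gripper is mounted at the origin on a cart in front of the work surface, level with it; the furniture and walls round the work are solid. World frame = base frame: x ahead of the robot, y to its left, z up, the work surface at z = 0. Lengths are in mm, angles in rad, forces in N, time in s.
With the tool pointing down it reaches from about 350 to 975 mm from the base axis. Payload 7.1 kg.
Tool frame: the origin (TCP) lies at the centre of the arm's flange, where the gripper is bolted on; the fingertips stand 182 mm ahead of it and the grasp point (between the pads) lies 163 mm ahead of it; z points along the fingers, y is the line along which they close (so a half turn about z gives the same grasp; the last joint's range is limited). The gripper opens to 88 mm and grips with 3 to 60 N. Pads are 20 mm wide; open, the fingers measure 115 mm over their backs; the gripper's body (75 mm by 178 mm) begins 61 mm behind the grasp point.
Start: joints at [1.164, 0.423, 1.63, -0, 1.089, -0.019], TCP at [236.314, 578.586, 404.675] pointing down, gripper open.
Joint ranges: [-3, 3], [-0.9, 2.11], [0.09, 2.58], [-1.31, 4.45], [0.11, 2.69], [-2.54, 2.54]. Speed limits (rad/s): [2.39, 2.39, 3.01, 3.14, 3.14, 3.14].

## Interface

Orientations are given as a rotation vector (axis times angle).
In Python, from workcell import readout, get_image, ctrl gives the robot as it stands.
- The arm moves only by the tool step_arm, never from a script. Its argument "targets" is a list that holds one entry, the list of rows, each a list of 7 numbers: the shift along the world's x, y, z as a fraction of full scale, then the turn, a rotation vector about the world's x, y, z as a fraction of full scale, then the opening, from 0 (shut) to 1 (fully open). In form: [[[dx, dy, dz, wx, wy, wz, claw], ...]]. A call has exactly 5 rows; each row shifts and turns the commanded pose from where the row before left it; what a row does not reach is not made up. Full scale, the value 1, is 0.05 m for a shift and 4 degrees for a turn. A row lasts 1/8 s, in which the tool goes at most 62.5 mm and 10.7 degrees, less where a joint would pass 70% of its speed; a pose out of reach is approached as far as the arm can. A call with a number of a shift or a turn outside -1 to 1 is refused whole. A call with a gripper value outside its range is refused whole. The fingers move at their own pace and stop on an object; the grip force is fixed at half the most. Time passes only in rows, so rows that do not move let the fingers close, or fill a call up. It gives the time, the measured TCP pose, the force, the opening and the grip force at its end, in the units of the state.
- readout.get_obs(): the state, without advancing time (a new reading comes with each control period).
- get_image(name): name is "scene" or "top"; returns a dict with "pixels" (400x640x3 uint8, red, green, blue), "intrinsics" (3x3 intrinsics, pixels), "extrinsics" (4x4, takes a point from world to camera coordinates). Camera axes: x right, y down, z forward; pixel columns grow to the right and rows downward; lengths in mm; the calibration is good to about 2 mm. A picture is of the moment at which its call begins. There is no depth.
- ctrl.close_job(): hands the job in; it is judged then, once.
The state is a dict: "t": time; "qpos": joint angles; "qvel": joint speeds; "joint_torque": joint torques, N m; "ee_pos": TCP position; "orientation": TCP orientation; "ft_force": force on the tool from outside, world axes, zero at the start; "moment": the same for the moment, N m; "width": finger opening in mm; "grasp_force": force on a finger pad.
Only numpy, scipy, OpenCV 4.12 (cv2) and the standard library are available. Lean on these libraries where they do the work, as an engineer would, in place of code of your own. Each camera call takes 0.05 s, during which the arm holds its last target. There are 200 camera calls.

## Task

Open the centrifuge rotor so that the waiting vials can be spun: with a closed fingertip feel along the top of its rim, on the side towards you, for the one thumb notch, and press the catch inside the notch down until the clear lid pops up, then let the catch go and move away. Work gently and with the fingertip only: do not touch the lid or its knob, and leave the three vials standing where they are.

Things in the scene. Friction and masses are not known exactly. Their poses are not given: they have to be found in the camera images.
- stand: grey loading stand, fixed to the bench, 132 mm across and 14 mm high; origin: centre of its underside, on the rotor's vertical axis. On it sits the blue-grey round rotor, 196 mm across; the rotor cannot turn. The stand's yaw says nothing of where the rotor's notch is.
- rim_centre (a point): point on the rotor's axis, level with the flat top of its rim (86 mm above the bench). The rim is a flat ring from 66 to 98 mm from the axis. One thumb notch is cut down through the rim, open upwards and outwards, with radial walls 30 degrees apart (46 mm wide at 90 mm from the axis). Its angle is not given: its middle lies within 90 degrees either side of the axis's -x direction (robot side).
- catch (a joint): press of the blue-grey catch in the notch, rad: 0 at rest, 0.25 fully down (middle of its pad 6 mm lower). Pad 32 mm wide, 82 to 98 mm from the axis, its top 10 mm below the rim's top; press in the middle of the notch, 90 mm from the axis (a tip up to 36 mm across fits; the tooth on the lid is nearer than 73 mm). It starts at about 3 N, needs 5 to 8 N, frees the lid at about 0.18 and springs back.
- lid_rise (a joint): how far the clear lid has risen, m: 0 shut and caught, 0.012 popped up; a spring pushes it up by itself as soon as the catch lets go, and it stays up.
- lid: clear round lid with a red seal ring, 64 mm radius, lying within the rim; origin on the rotor's axis at its underside (75 mm above the bench while shut). Its crown is 88 mm above the bench while shut, and on the middle of it stands a black carrying knob 33 mm across and 21 mm high. Neither lid nor knob is to be touched.
- vial_yellow: loose sample vial with yellow contents and a black cap, 26 mm across and 60 mm tall, standing on the bench left of the rotor; origin at the centre of its underside
- vial_blue: loose sample vial with blue contents and a white cap, same size, origin likewise
- vial_green: loose sample vial with green contents and a red cap, same size, origin likewise
Not all that is in view belongs to the job. Leave any orange look-alike of the vial_yellow alone.

How it is judged:
By the outcome, as a careful person would: the job done as asked, in the order asked, and still so for the second after the job is handed in, with the robot touching nothing.
It also fails if it takes over 61 s, if anything falls off the work surface, if the arm or the gripper's body presses on something with over 40 N, if the wrist force passes 120 N, or if a joint passes its speed limit or range.

## Working session

There is one attempt and no reset: what is moved stays moved. The work goes in short steps, Python scripts to look and compute and a tool call to move; the robot and the scene stay as the last step left them, time stands still between calls to the robot, and variables do not carry over. Pictures are saved under pics/ and viewed, at most 10 in all, crops included, and the job is handed in when it is done.

Besides the shell and the picture viewer there is one more tool, called after "Request:" as name([rows], argument=value, ...), one row to a line, values as JSON. step_arm: Moves the arm, as the interface text tells. Shift numbers are shares of 0.05 m and turn numbers shares of 4 degrees, none past 1 either way. Its arguments: {"type":"object","properties":{"targets":{"type":"array"}},"required":["targets"]}

```bash
mkdir -p pics
cat > h.py <<'E'
import numpy as np,cv2
from workcell import readout,get_image,ctrl
def grab(n,f=None):
    d=get_image(n)
    if f: cv2.imwrite('pics/'+f,d['pixels'][:,:,::-1])
    return d
def ray(d,u,v,z):
    K=np.array(d['intrinsics']);E=np.array(d['extrinsics']);R,t=E[:3,:3],E[:3,3]
    c=-R.T@t;r=R.T@np.linalg.solve(K,[u,v,1.]);return c+r*(z-c[2])/r[2]
def proj(d,p):
    K=np.array(d['intrinsics']);E=np.array(d['extrinsics']);q=K@(E[:3,:3]@np.array(p,float)+E[:3,3]);return q[:2]/q[2]
E
python3 - <<'E'
from h import *
a=grab('scene','s1.png');b=grab('top','t1.png')
for d in(a,b):
    E=np.array(d['extrinsics']);print((-E[:3,:3].T@E[:3,3]).round(),E[2,:3].round(2))
o=readout.get_obs();print(o['ee_pos'],o['orientation'],o['width'],o['ft_force'])
E
```

```text
[ 154. -439.  516.] [ 0.44  0.74 -0.51]
[421. 165. 929.] [ 0.1   0.02 -0.99]
[236.2174665  578.37461476 403.98782904] [-6.05277256e-01 -3.08242758e+00  2.11267567e-03] 87.97185068335385 [ 0.3227957   0.2410185  -0.04044411]
```

View pics/s1.png

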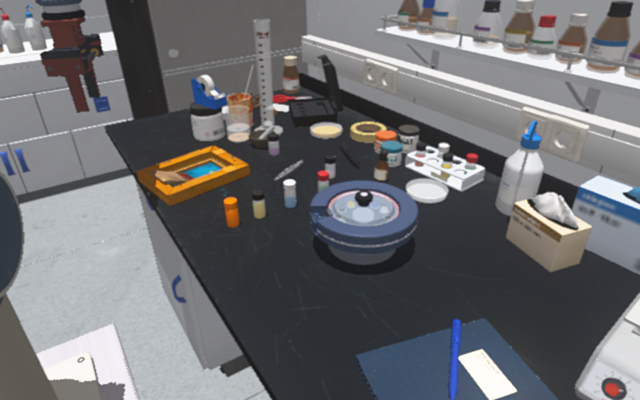

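View pics/t1.png

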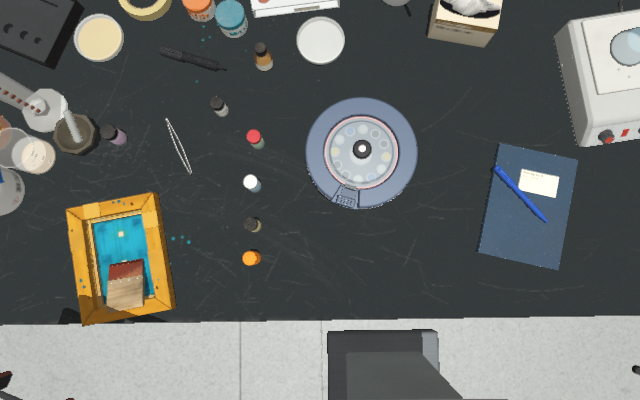

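The top view shows the rotor at about (361,153), with a notch-like patch on its rim at (345,196). The scene view shows a gap at (315,212). The vials are at (254,137) red cap, (251,183) white cap and (252,226) black cap, and the orange look-alike is at (251,258). Next I measure the rotor and check the notch close up.

Run:
```python
from h import *
b=grab('top');a=grab('scene')
im=b['pixels'];hsv=cv2.cvtColor(im,cv2.COLOR_RGB2HSV)
print(hsv[153,318],hsv[110,361],hsv[196,345])
m=((hsv[...,0]>100)&(hsv[...,0]<125)&(hsv[...,1]>60)&(hsv[...,2]>70)).astype(np.uint8)
m[:, :300]=0;m[:,425:]=0;m[:90]=0;m[215:]=0
c=max(cv2.findContours(m,0,1)[0],key=cv2.contourArea)
e=cv2.fitEllipse(cv2.convexHull(c));print(e)
P=ray(b,*e[0],86);print('ctr',P,'edges',[ray(b,e[0][0]+s*e[1][0]/2,e[0][1],86)[:2] for s in(-1,1)])
N=ray(b,345,196,76);print('notch',N,np.linalg.norm((N-P)[:2]),np.degrees(np.arctan2(*(N-P)[1::-1])))
print('ctr in scene',proj(a,P),'notch',proj(a,N))
for w,z in (((254,137),60),((251,183),60),((252,226),60)):print(ray(b,*w,z))
t=cv2.resize(im[85:220,295:430,::-1],(540,540),interpolation=cv2.INTER_CUBIC)
s=cv2.resize(a['pixels'][170:270,300:430,::-1],(520,400),interpolation=cv2.INTER_CUBIC)
cv2.imwrite('pics/c1.png',t);cv2.imwrite('pics/c2.png',s)
```

```text
[107  53 172] [109  56 163] [107  57 142]
((360.9365539550781, 152.12835693359375), (110.7097396850586, 112.55473327636719), 94.99270629882812)
ctr [596.06097735 105.52554216  86.        ] edges [array([598.26311666, 201.59338405]), array([593.86841865,   9.87565181])]
notch [521.21643367 134.65283223  76.        ] 80.31254413386635 158.73547927699914
ctr in scene [363.33570229 205.59384047] notch [320.45871737 215.49706232]
[633.56201125 295.25655937  60.        ]
[549.98945027 301.04236524  60.        ]
[473.19499098 299.60626784  60.        ]
```

View pics/c1.png

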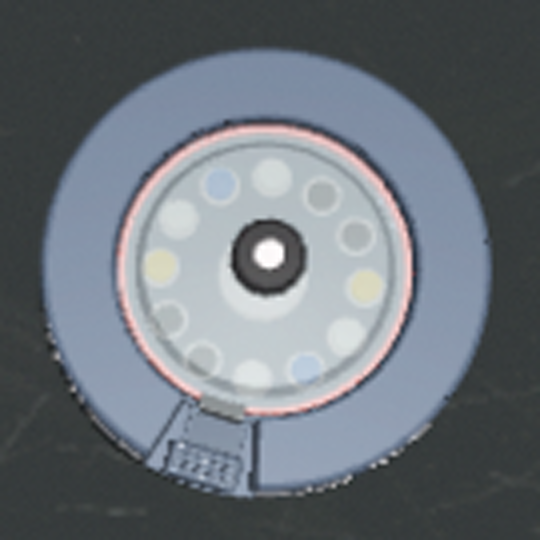

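View pics/c2.png

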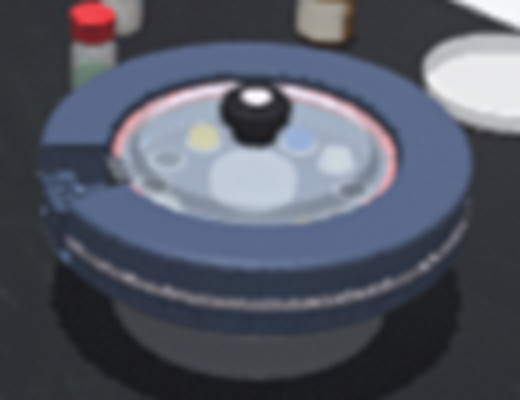

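The crops show one notch, with the dotted catch pad at top px (346,201) and the grey lid tooth at (350,187). The scene crop shows a gap at the same place. It can't be confused with anything else: the rest of the rim is plain.

Run:
```python
from h import *
from scipy.spatial.transform import Rotation as Ro
b=grab('top');hsv=cv2.cvtColor(b['pixels'],cv2.COLOR_RGB2HSV)
im=b['pixels'].astype(int)
m=((im[...,0]-im[...,1]>18)).astype(np.uint8);m[:,:310]=0;m[:,412:]=0;m[:100]=0;m[205:]=0
c=np.vstack(cv2.findContours(m,0,1)[0]);e=cv2.fitEllipse(cv2.convexHull(c));print('seal',e)
for z in(78,82):print(ray(b,*e[0],z))
P=np.array([595.5,105.5])
f=lambda cx,cy:(295+(cx-1.5)/4,85+(cy-1.5)/4)
for n,p,z in(('pad',f(203,465),76),('tooth',f(222,410),80),('w1o',f(150,467),86),('w1i',f(183,400),86),('w2o',f(257,492),86),('w2i',f(257,420),86)):
    Q=ray(b,*p,z)[:2];print(n,Q.round(1),np.linalg.norm(Q-P).round(1),np.degrees(np.arctan2(*(Q-P)[::-1])).round(1))
o=readout.get_obs();R=Ro.from_rotvec(o['orientation']).as_matrix();print(R.round(3),np.degrees(np.arctan2(R[1,0],R[0,0])))
```

```text
seal ((360.7182312011719, 151.9132843017578), (72.98799896240234, 74.06818389892578), 95.66171264648438)
[598.11378981 105.33237212  78.        ]
[597.28125642 105.61274428  82.        ]
pad [512.7 134.2] 87.7 160.9
tooth [536.1 125.5] 62.7 161.4
w1o [511.2 157.3] 99.0 148.4
w1i [540.  142.5] 66.7 146.3
w2o [499.5 111.7] 96.2 176.3
w2i [530.6 110.9] 65.1 175.3
[[-0.926  0.378 -0.   ]
 [ 0.378  0.926 -0.001]
 [ 0.    -0.001 -1.   ]] 157.77859090338282
```

The notch middle is at about 161.3°, with walls at 147.5° and 175.8°, which is near the stated 30°. The rotor centre is at about (596.5, 105.5), so the press point is at about (511, 134.5). Tool x lies at 158°, so +3.5° of turn aligns it radially. I'll go over the rim beside the notch first, at about (509, 85), with the fingers closed.

Request:
step_arm([
  [[0.36,-0.66,0,0,0,0.3,0],[0.36,-0.66,0,0,0,0.3,0],[0.36,-0.66,0,0,0,0.28,0],[0.36,-0.66,0,0,0,0,0],[0.36,-0.66,0,0,0,0,0]],
])

```text
t: 0.88
ee_pos: [326.7, 412.5, 404.7]
orientation: [0.51, 3.1, 0.0]
ft_force: [1.3, 0.4, -1.3]
width: 41.3
grasp_force: 0.0
```

Request:
step_arm([
  [[0.36,-0.66,0,0,0,0,0],[0.36,-0.66,0,0,0,0,0],[0.36,-0.66,0,0,0,0,0],[0.36,-0.66,0,0,0,0,0],[0.36,-0.66,0,0,0,0,0]],
])

```text
t: 1.5
ee_pos: [416.8, 247.5, 404.8]
orientation: [0.51, 3.1, 0.0]
ft_force: [0.0, -0.1, 0.2]
width: 0.5
grasp_force: 0.0
```

Request:
step_arm([
  [[0.36,-0.66,0,0,0,0,0],[0.36,-0.66,0,0,0,0,0],[0.36,-0.66,0,0,0,0,0],[0.36,-0.66,0,0,0,0,0],[0.36,-0.66,0,0,0,0,0]],
])

```text
t: 2.12
ee_pos: [506.8, 82.4, 404.7]
orientation: [0.51, 3.1, 0.0]
ft_force: [0.6, -0.4, -0.3]
width: 0.4
grasp_force: 0.0
```

Request:
step_arm([
  [[0.04,0.04,-0.5,0,0,0,0],[0,0,-0.6,0,0,0,0],[0,0,-0.6,0,0,0,0],[0,0,-0.5,0,0,0,0],[0,0,-0.3,0,0,0,0]],
])

```text
t: 2.75
ee_pos: [508.1, 85.5, 278.5]
orientation: [-0.51, -3.099, 0.001]
ft_force: [-0.2, -0.0, -0.2]
width: 0.6
grasp_force: 0.0
```

Run:
```python
from h import *
b=grab('top');a=grab('scene')
t=cv2.resize(b['pixels'][85:235,285:435,::-1],(400,400));s=cv2.resize(a['pixels'][130:280,280:430,::-1],(400,400))
cv2.imwrite('pics/c3.png',np.hstack([t,s]));o=readout.get_obs();print(o['ee_pos'],o['ft_force'])
```

```text
[507.88750056  85.51463002 278.42702461] [-0.20615932  0.40012269  0.28941829]
```

View pics/c3.png

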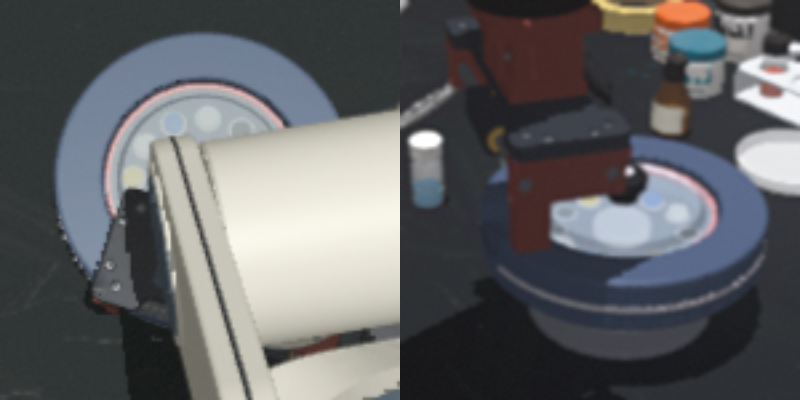

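The closed fingertip stands just above the plain rim beside the notch (scene crop (530,245)), clear of lid and knob. I'll lower it to a light touch.

Request:
step_arm([
  [[0,0,-0.04,0,0,0,0],[0,0,-0.04,0,0,0,0],[0,0,-0.04,0,0,0,0],[0,0,-0.03,0,0,0,0],[0,0,0,0,0,0,0]],
])

```text
t: 3.48
ee_pos: [508.3, 85.6, 272.2]
orientation: [0.51, 3.1, 0.0]
ft_force: [-0.5, 0.0, -0.0]
width: 0.6
grasp_force: 0.0
```

Request:
step_arm([
  [[0,0,-0.02,0,0,0,0],[0,0,-0.01,0,0,0,0],[0,0,0,0,0,0,0],[0,0,0,0,0,0,0],[0,0,0,0,0,0,0]],
])

```text
t: 4.1
ee_pos: [508.3, 85.6, 270.7]
orientation: [0.51, 3.1, -0.0]
ft_force: [0.4, 0.1, -0.4]
width: 0.3
grasp_force: 0.0
```

Request:
step_arm([
  [[0,0,-0.02,0,0,0,0],[0,0,0,0,0,0,0],[0,0,-0.01,0,0,0,0],[0,0,0,0,0,0,0],[0,0,0,0,0,0,0]],
])

```text
t: 4.72
ee_pos: [508.3, 85.6, 269.2]
orientation: [-0.51, -3.1, 0.0]
ft_force: [0.8, -0.1, 0.6]
width: 0.5
grasp_force: 0.0
```

Request:
step_arm([
  [[0,0,-0.01,0,0,0,0],[0,0,0,0,0,0,0],[0,0,-0.01,0,0,0,0],[0,0,0,0,0,0,0],[0,0,0,0,0,0,0]],
])

```text
t: 5.35
ee_pos: [508.3, 85.6, 268.4]
orientation: [0.51, 3.1, 0.0]
ft_force: [-1.2, -0.4, 5.1]
width: 0.6
grasp_force: 2.3
```

Rim touched at TCP z 268.4 with 5 N, so the rim top is at 86 mm as given. I'll feel along it towards the notch.

Request:
step_arm([
  [[0,0.08,0,0,0,0,0],[0,0.08,0,0,0,0,0],[0,0.08,0,0,0,0,0],[0,0.08,0,0,0,0,0],[0,0.08,0,0,0,0,0]],
])

```text
t: 5.98
ee_pos: [508.5, 105.7, 268.4]
orientation: [0.51, 3.099, -0.001]
ft_force: [-0.6, -4.0, 5.6]
width: 0.6
grasp_force: 2.7
```

Request:
step_arm([
  [[0.02,0.08,0,0,0,0,0],[0,0.08,0,0,0,0,0],[0.02,0.08,0,0,0,0,0],[0,0.06,0,0,0,0,0],[0,0,0,0,0,0,0]],
])

```text
t: 6.6
ee_pos: [510.2, 121.0, 267.9]
orientation: [-0.51, -3.1, -0.0]
ft_force: [0.2, -0.4, 0.1]
width: 0.5
grasp_force: 0.0
```

The touch force vanished at y≈121: the notch is found, consistent with the picture. I'll centre in it and go down to the pad.

Request:
step_arm([
  [[0.02,0.09,0,0,0,0,0],[0,0.09,0,0,0,0,0],[0,0.09,0,0,0,0,0],[0,0,0,0,0,0,0],[0,0,-0.02,0,0,0,0]],
])

```text
t: 7.22
ee_pos: [511.3, 134.1, 267.2]
orientation: [0.51, 3.1, 0.0]
ft_force: [0.2, 0.1, -1.0]
width: 0.3
grasp_force: 0.0
```

Request:
step_arm([
  [[0,0,-0.03,0,0,0,0],[0,0,-0.03,0,0,0,0],[0,0,-0.03,0,0,0,0],[0,0,-0.03,0,0,0,0],[0,0,0,0,0,0,0]],
])

```text
t: 7.85
ee_pos: [511.3, 134.1, 261.0]
orientation: [-0.51, -3.1, 0.0]
ft_force: [1.5, -0.4, 0.5]
width: 0.7
grasp_force: 0.0
```

Request:
step_arm([
  [[0,0,-0.02,0,0,0,0],[0,0,-0.02,0,0,0,0],[0,0,-0.02,0,0,0,0],[0,0,-0.02,0,0,0,0],[0,0,0,0,0,0,0]],
])

```text
t: 8.48
ee_pos: [511.0, 134.2, 257.3]
orientation: [-0.51, -3.099, 0.0]
ft_force: [-2.9, 1.7, 4.4]
width: 0.1
grasp_force: 2.3
```

Request:
step_arm([
  [[0,0,-0.02,0,0,0,0],[0,0,-0.02,0,0,0,0],[0,0,-0.01,0,0,0,0],[0,0,0,0,0,0,0],[0,0,0,0,0,0,0]],
])

```text
t: 9.1
ee_pos: [510.8, 134.2, 254.7]
orientation: [-0.51, -3.098, 0.0]
ft_force: [-3.8, 1.2, 5.3]
width: 0.6
grasp_force: 2.6
```

The force is as specified for the catch. I'll press on to release.

Request:
step_arm([
  [[0,0,-0.02,0,0,0,0],[0,0,-0.01,0,0,0,0],[0,0,0,0,0,0,0],[0,0,0,0,0,0,0],[0,0,0,0,0,0,0]],
])

```text
t: 9.72
ee_pos: [510.8, 134.1, 253.2]
orientation: [-0.51, -3.098, 0.0]
ft_force: [-3.0, 2.3, 5.1]
width: 0.2
grasp_force: 2.7
```

Run:
```python
from h import *
a=grab('scene')
s=cv2.resize(a['pixels'][130:280,280:430,::-1],(500,500),interpolation=cv2.INTER_CUBIC)
cv2.imwrite('pics/c4.png',s);o=readout.get_obs();print(o['ee_pos'],o['ft_force'])
```

```text
[510.828685   134.14632498 253.18704049] [-2.80134847  1.23096996  5.20403039]
```

View pics/c4.png

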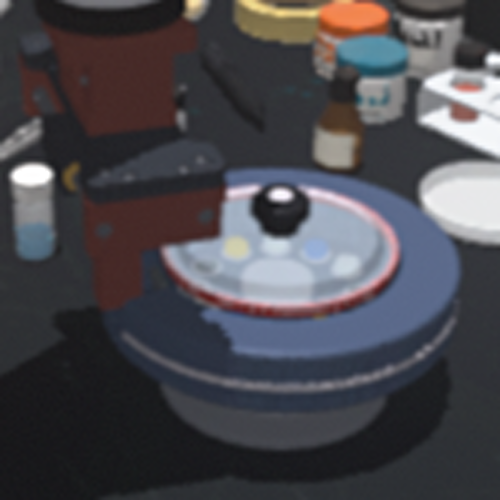

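The lid looks popped: the red seal now shows above the front rim and the knob is higher, at crop (280,205). I'll release straight up and back away.

Request:
step_arm([
  [[0,0,0.04,0,0,0,0],[0,0,0.08,0,0,0,0],[0,0,0.2,0,0,0,0],[0,0,0.5,0,0,0,0],[0,0,0.8,0,0,0,0]],
])

```text
t: 10.4
ee_pos: [510.9, 133.9, 334.5]
orientation: [-0.51, -3.098, 0.001]
ft_force: [0.3, 0.3, 0.1]
width: 0.5
grasp_force: 0.0
```

Request:
step_arm([
  [[0,0,0.8,0,0,0,0],[0,0,0.5,0,0,0,0],[-0.5,0,0,0,0,0,0],[-0.8,0,0,0,0,0,0],[-0.6,0,0,0,0,0,0]],
])

```text
t: 11.02
ee_pos: [414.8, 133.9, 399.6]
orientation: [0.511, 3.1, 0.0]
ft_force: [-0.0, 0.9, 0.6]
width: 0.6
grasp_force: 0.0
```

Run:
```python
from h import *
a=grab('scene');b=grab('top')
s=cv2.resize(a['pixels'][130:280,220:430,::-1],(560,400),interpolation=cv2.INTER_CUBIC)
cv2.imwrite('pics/c5.png',s);o=readout.get_obs();print(o['ee_pos'],o['ft_force'])
for z in(109,121):print('knob top should be at',z,proj(a,[596.5,105.5,z]))
```

```text
[413.85864151 133.79009592 399.38238061] [0.42482437 0.55844916 0.01191557]
knob top should be at 109 [363.99739117 194.66817838]
knob top should be at 121 [364.24404097 188.87529859]
```

View pics/c5.png

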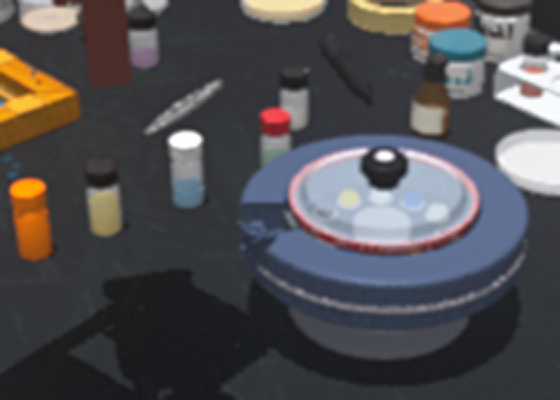

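The knob top is at scene px (364,188.5), which matches 121 mm, so the lid is up by 12 mm. The catch is back at rest, all three vials are standing and the arm is clear. I'm handing in.

```bash
python3 -c "from workcell import ctrl; print(ctrl.close_job())"
```

```text
the job is handed in; nothing more can be done
None
```

The rotor is open: I found the notch by feeling along the rim, pressed the catch with about 5 N until the lid popped up 12 mm, let it spring back, and handed the job in at about 11 s with the arm clear and all three vials standing.

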